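# Flick the vial carousel and brake it at the loading gate

## Task

Check that the vial carousel turns freely and then park it at its loading gate: with the fingertips, flick the tab that sticks out of the disc so that the carousel spins on by itself, and let the tab go past the gap between the two upright posts at least once, untouched. When the tab comes round again on a later pass, catch the disc while it is still turning by pressing a fingertip on its clear outer rim, so that it stops with the tab pointing into the gap between the posts, and finish while still pressing the disc to hold it there. Do not press the disc to a stop with the tab anywhere else, do not grip or lift anything, and leave the loose white bottle, the glass vial and the tweezers where they are.

Things in the scene. Friction and masses are not known exactly. Their poses are not given: they have to be found in the camera images.
- stand: Fixed grey stand of the carousel. Origin: on the worktop (z = 0), on the vertical turning axis. Its -x axis points to the loading gate (on the left as the robot sees it): two upright 8 mm steel posts with ball tops, 80 mm high, 137 mm from the axis, 68 mm apart. Round foot 140 mm across, 12 mm high; column under the disc 36 mm across.
- carousel (a joint): Turn of the carousel, rad, anticlockwise from above positive, counting on over full turns, no stops. 0 and each multiple of 2 pi: tab at mid-gap; starts between -2.8 and -2.0. The tab's direction is the stand's -x axis turned by this value. Smooth bearing: flicked to 2 rad/s it coasts about 20 s, over two turns, slowing steadily (time constant 8 to 14 s).
- disc: Round bare-metal disc turning with the carousel, 170 mm across, 12 mm thick. Origin: on the axis at its underside (z = 46 mm).
- disc_top (a point): Centre of the disc's top face (z = 58 mm). The outer rim of this face, 45 to 85 mm from the axis, is clear: press down there to brake; it is rigid. Eight fixed vials (12 mm across, 33 mm above the face) stand on a circle of 35 mm radius round a grey hub knob (28 mm across, 25 mm above the face).
- tab_tip (a point): Outer end of the single grey tab, a rounded bar 14 mm wide sticking out radially from the disc, 85 to 120 mm from the axis, z = 34 to 58 mm (flush with the disc's top). The point is on its centre line, 120 mm from the axis, at z = 58 mm. It turns with the disc and passes inside the posts without touching them.
- gap (a point): Middle of the loading gate: the point 120 mm from the axis, at z = 58 mm, where the tab's tip lies when the tab points to the middle of the gap between the two posts. Beyond the carousel a wall rises at about x = 0.62 m, and a tall instrument stands to the left of the robot: mind the arm there.
- buffer_bottle: Loose white screw-cap bottle standing near the work, 52 mm across, 100 mm high; origin at the centre of its underside. Leave it alone.
- glass_vial: Loose glass vial with a white cap standing near the work, 27 mm across, 60 mm high; origin at the centre of its underside. Leave it alone.
- tweezers: Loose flat tweezers lying on the worktop, 130 mm long (along own y), 19 mm wide, 8 mm high; origin at the centre of the underside. Leave them alone.

How it is judged (in metres and radians):
On the way, in this order (a step that is already met when the one before it is completed fails the run):
1. the carousel, flicked, spins untouched faster than 0.8 rad/s with its tab clear of the gap (contact force between the fingers and stand below 0.05 N and (velocity of joint carousel above 0.8 rad/s or velocity of joint carousel below -0.8 rad/s) and horizontal distance between tab_tip and gap above 0.06 m), for 0.2 s.
2. the tab goes past the gap, untouched and still turning (contact force between the fingers and stand below 0.05 N and (velocity of joint carousel above 0.25 rad/s or velocity of joint carousel below -0.25 rad/s) and horizontal distance between tab_tip and gap below 0.028 m).
3. it runs on, untouched, until the tab is on the side away from the gap (contact force between the fingers and stand below 0.05 N and (velocity of joint carousel above 0.25 rad/s or velocity of joint carousel below -0.25 rad/s) and horizontal distance between tab_tip and gap above 0.18 m).
4. the tab comes round to the gap again by itself, untouched and still turning at over 0.25 rad/s (contact force between the fingers and stand below 0.05 N and (velocity of joint carousel above 0.25 rad/s or velocity of joint carousel below -0.25 rad/s) and horizontal distance between tab_tip and gap below 0.06 m).
At the end, for the whole second after the job is handed in: The carousel stands still with the tab's tip within 28 mm of the middle of the gap (its centre line points between the two posts), and the fingers still press on the disc with more than 0.5 N (horizontal distance between tab_tip and gap below 0.028 m and not (velocity of joint carousel above 0.05 rad/s or velocity of joint carousel below -0.05 rad/s) and contact force between the fingers and disc above 0.5 N); the arm keeps its last pose, push and grip.
It fails at once if the disc was pressed (over 2 N) while standing still with the tab away from the gap (braked at the wrong place, or turned by hand) (contact force between the fingers and disc above 2 N and not (velocity of joint carousel above 0.05 rad/s or velocity of joint carousel below -0.05 rad/s) and horizontal distance between tab_tip and gap above 0.06 m).
It fails at once if the white bottle was moved (over 15 mm) or lifted (distance of buffer_bottle from where it was at the start of the episode above 0.015 m).
It fails at once if the glass vial was moved (over 15 mm) or lifted (distance of glass_vial from where it was at the start of the episode above 0.015 m).
It fails at once if the tweezers was moved (over 15 mm) or lifted (distance of tweezers from where it was at the start of the episode above 0.015 m).
It also fails if it takes over 72 s, if anything falls off the work surface, if the arm or the gripper's body presses on something with over 40 N, if the wrist force passes 120 N, or if a joint passes its speed limit or range.

## Robot

A 7-joint arm with a two-finger parallel gripper is mounted at the origin on the work surface; the furniture and walls round the work are solid. World frame = base frame: x ahead of the robot, y to its left, z up, the work surface at z = 0. Lengths are in m, angles in degrees, forces in N, time in s.
With the tool pointing down it reaches from about 0.425 to 0.875 m from the base axis. Payload 4.7 kg.
Tool frame: the origin (TCP) lies midway between the tips of the shut fingers; the grasp point (between the pads) lies 19 mm behind it; y points along the fingers, x is the direction in which the jaws open and shut, and the axes are right-handed (so a half turn about y gives the same grasp; the last joint's range is limited). The gripper opens to 87 mm and grips with 3 to 60 N. Pads are 19 mm wide; open, the fingers measure 117 mm over their backs; the gripper's body (75 mm by 190 mm) begins 51 mm behind the grasp point.
Start: joints at [77.183, 18.392, -4.016, 83.108, 1.295, 78.541, -3.26], TCP at [0.153, -0.632, 0.223] pointing down, gripper open.
Joint ranges: [-163.93, 163.93], [-17.29, 119.83], [-79.2, 71.16], [3.27, 140.29], [-89.18, 269.18], [5.43, 117.66], [-154.24, 154.24]. Speed limits (degrees/s): [147.25, 147.25, 180, 180, 180, 180, 180].

## Interface

Orientations are given as [roll, pitch, yaw] about the fixed x, y, z axes, in that order (R = Rz(yaw) Ry(pitch) Rx(roll)).
In Python, from cell import env gives the robot as it stands.
- The arm moves only by the tool carry_out, never from a script. Its argument "targets" is a list of rows, each a list of 2 entries, a list of its own where there are three numbers: the shift along the tool's x, y, z in mm, then the turn, a rotation vector about the tool's x, y, z in degrees. A call has 1 to 12 rows; each row shifts and turns the commanded pose from where the row before left it, along the tool's axes as they then stand; what a row does not reach is not made up. A row lasts 1/10 s, in which the tool goes at most 50 mm and 8.59 degrees, less where a joint would pass 70% of its speed; a pose out of reach is approached as far as the arm can. A call with a gripper value outside its range is refused whole. "jaw" is the opening, from 0 (shut) to 1 (fully open), set as the call begins (left out, the last holds). The fingers move at their own pace and stop on an object; "squeeze" is the grip in N (left out, the last holds). Time passes only in rows, so rows that do not move let the fingers close. It gives the time, the measured TCP pose, the force and the opening at its end, in the units of the state.
- env.get_obs(): the state, without advancing time (a new reading comes with each control period).
- env.read_camera(name): name is "scene" or "side" or "wrist"; returns the picture (420x560x3 uint8, red, green, blue); there is no depth.
- env.get_calibration(name): a dict with "fx", "fy", "cx", "cy" (pixels), "D" ([k1, k2, p1, p2, k3] as OpenCV has them; the pictures are not rectified), "R" (3x3) and "t" (3): a world point X has camera coordinates R X + t; the wrist camera has in their place "hand_eye" (4x4, takes a point from camera to tool coordinates, whose origin is the TCP and whose axes are the tool frame's). Camera axes: x right, y down, z forward; pixel columns grow to the right and rows downward; lengths in m; the calibration is good to about 2 mm. A picture is of the moment at which its call begins: read the wrist's pose just before it. get_calibration takes no time and is no camera call.
- env.sign_off(): hands the job in, once; it reports no verdict.
Trained networks look in the newest picture that a camera, given by its name, has taken for a name from the list of things; names that differ only in an ending like _2 or _b are one class to them, and where a whole thing is asked for, a point or a joint stands for the part that bears it (a point fixed in the world has none). Each returns a list of dicts, best first, with "p" (0 to 1); they miss things now and then, are a little off and sometimes report something else, mostly with a low value. They report only what shows in the picture. A call takes as long as a camera call.
- env.outline_of(camera, label): "mask" (420x560 bool, what is visible of it) and "xy" ([column, row] in pixels, amid what is visible of it).
The state is a dict: "time_s": time; "qpos": joint angles; "joint_velocities": joint speeds; "effort": joint torques, N m; "tool_pos": TCP position; "tool_rot": TCP orientation; "force": force on the tool from outside, world axes, zero at the start; "wrist_torque": the same for the moment, N m; "grip_width": finger opening in m.
Only numpy, scipy, OpenCV 4.12 (cv2) and the standard library are available. Lean on these libraries where they do the work, as an engineer would, in place of code of your own. Each camera call takes 0.05 s, during which the arm holds its last target.

## Working session

There is one attempt and no reset: what is moved stays moved. The work goes in short steps, Python scripts to look and compute and a tool call to move; the robot and the scene stay as the last step left them, time stands still between calls to the robot, and variables do not carry over. Pictures are saved under pics/ and viewed, and the job is handed in when it is done.

Besides the shell and the picture viewer there is one more tool, called as name(argument=value, ...) on one line, values as JSON. carry_out: Moves the arm, as the interface text tells. Its arguments: {"type":"object","properties":{"targets":{"type":"array","items":{"type":"array"}},"jaw":{"type":"number"},"squeeze":{"type":"number"}},"required":["targets"]}

```bash
ls; mkdir -p pics; cat > h.py <<'E'
import numpy as np, cv2
from cell import env
from scipy.spatial.transform import Rotation as Ro
def save(n,im): cv2.imwrite('pics/'+n+'.png',im[:,:,::-1])
def cam(name,obs=None):
    c=env.get_calibration(name)
    K=np.array([[c['fx'],0,c['cx']],[0,c['fy'],c['cy']],[0,0,1.]]);D=np.array(c['D'],float)
    if 'hand_eye' in c:
        H=np.array(c['hand_eye']);T=np.eye(4);T[:3,:3]=Ro.from_euler('xyz',obs['tool_rot'],degrees=True).as_matrix();T[:3,3]=obs['tool_pos']
        M=np.linalg.inv(T@H);R,t=M[:3,:3],M[:3,3]
    else: R,t=np.array(c['R']),np.array(c['t'])
    return K,D,R,t
def proj(C,X):
    K,D,R,t=C
    return cv2.projectPoints(np.atleast_2d(np.array(X,float)),cv2.Rodrigues(R)[0],t,K,D)[0].reshape(-1,2)
def onz(C,uv,z):
    K,D,R,t=C
    p=cv2.undistortPoints(np.array(uv,float).reshape(-1,1,2),K,D).reshape(-1,2)
    d=np.c_[p,np.ones(len(p))]@R; o=-R.T@t
    return o+d*((z-o[2])/d[:,2])[:,None]
E
python3 - <<'E'
from h import *
o=env.get_obs();print(o)
for n in ['scene','side','wrist']:
    save(n+'0',env.read_camera(n)); 
    print(n, env.get_calibration(n))
E
```

```text
pics
{'time_s': 0.0, 'qpos': array([77.1834258 , 18.43814128, -4.01583258, 83.17536873,  1.29549746,
       78.54053819, -3.26181957]), 'joint_velocities': array([ 0.08086124, -0.0726743 ,  0.09823661,  0.06617353, -0.01276378,
        0.04500529, -0.02819195]), 'effort': array([-4.02518690e-04, -4.91289425e+01, -4.03987085e-01, -3.12529314e+01,
       -6.37701340e-02,  4.37008368e-02,  1.78666255e-04]), 'tool_pos': array([ 0.15293127, -0.63118077,  0.22146788]), 'tool_rot': array([-90.00618135,   0.10877511, -76.37510631]), 'force': array([-0.24155203, -0.00055773,  0.10309623]), 'wrist_torque': array([-0.0184721 ,  0.00637555,  0.01834446]), 'grip_width': 0.08684873912545067}
scene {'fx': 379.05298390146277, 'fy': 379.05298390146277, 'cx': 279.4868326288847, 'cy': 215.8069043364615, 'D': array([-0.02363633,  0.        ,  0.        ,  0.        ,  0.        ]), 'R': array([[-0.99241363,  0.12202699,  0.01498676],
       [ 0.08304409,  0.75522788, -0.65018038],
       [-0.09065797, -0.64400331, -0.75963206]]), 't': array([0.42897226, 0.07631636, 1.06637952])}
side {'fx': 391.44169406
[... 208 characters left out ...]
029636 ],
       [-0.014083  ,  0.52701337, -0.8497403 ],
       [ 0.01707917, -0.84957381, -0.52719317]]), 't': array([0.41156306, 0.10378365, 1.04045299])}
wrist {'fx': 339.96869327498223, 'fy': 339.96869327498223, 'cx': 278.8360960941151, 'cy': 209.07631722026034, 'D': array([-0.05191955,  0.        ,  0.        ,  0.        ,  0.        ]), 'hand_eye': array([[ 9.99999396e-01, -8.38997303e-04, -7.09773849e-04,
         4.91357185e-04],
       [ 4.84862794e-04, -2.42764299e-01,  9.70085182e-01,
        -1.61796083e-01],
       [-9.86206602e-04, -9.70084940e-01, -2.42763746e-01,
         6.49393310e-02],
       [ 0.00000000e+00,  0.00000000e+00,  0.00000000e+00,
         1.00000000e+00]])}
```

View pics/scene0.png

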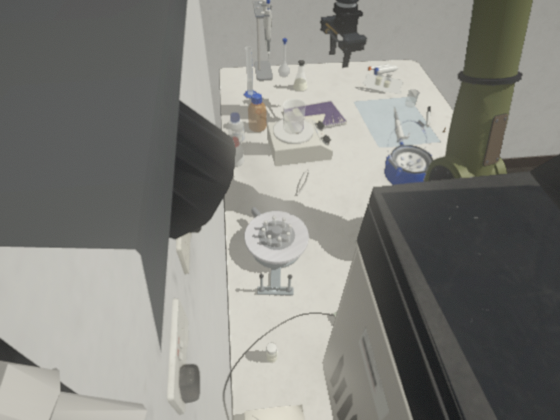

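View pics/side0.png

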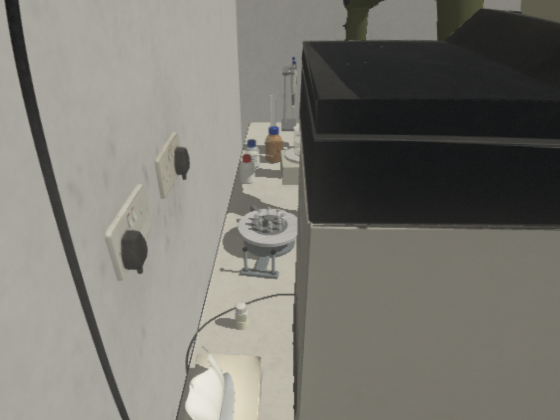

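View pics/wrist0.png

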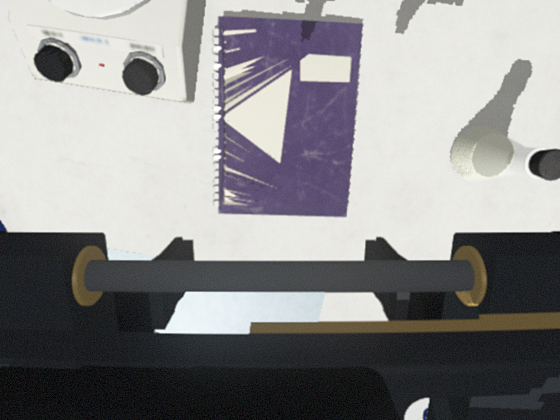

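```bash
python3 - <<'E'
from h import *
zs={'stand':0.0,'disc':.058,'tab_tip':.058,'buffer_bottle':.05,'glass_vial':.03,'tweezers':.004}
for n in ['scene','side']:
    im=env.read_camera(n).copy(); C=cam(n)
    for l in zs:
        r=env.outline_of(n,l)
        for d in r[:2]:
            print(n,l,round(d['p'],2),np.round(d['xy']),onz(C,d['xy'],zs[l]).round(3),d['mask'].sum())
        if r:
            cs,_=cv2.findContours(r[0]['mask'].astype(np.uint8),0,1); im=cv2.drawContours(np.ascontiguousarray(im),cs,-1,(255,0,0),1)
            np.save(f'm_{n}_{l}.npy',r[0]['mask'])
    save(n+'1',cv2.resize(im[130:400,180:360],None,fx=3,fy=3)[:600] if n=='side' else cv2.resize(im[150:380,200:360],None,fx=2.6,fy=2.6))
E
```

```text
scene stand 0.75 [276. 239.] [[ 0.435 -0.063  0.   ]] 3434
scene disc 0.66 [273. 241.] [[ 0.448 -0.013  0.058]] 2152
scene tab_tip 0.57 [273. 238.] [[ 0.448 -0.024  0.058]] 2739
scene buffer_bottle 0.5 [236. 155.] [[ 0.529 -0.377  0.05 ]] 194
scene tweezers 0.61 [275. 236.] [[ 0.437 -0.069  0.004]] 2547
side stand 0.64 [267. 235.] [[ 0.444 -0.063  0.   ]] 3031
side disc 0.63 [268. 232.] [[0.436 0.004 0.058]] 1439
side tab_tip 0.69 [269. 226.] [[ 0.435 -0.024  0.058]] 1982
side buffer_bottle 0.78 [245. 170.] [[ 0.532 -0.381  0.05 ]] 375
side glass_vial 0.72 [240. 316.] [[0.485 0.27  0.03 ]] 344
```

View pics/scene1.png

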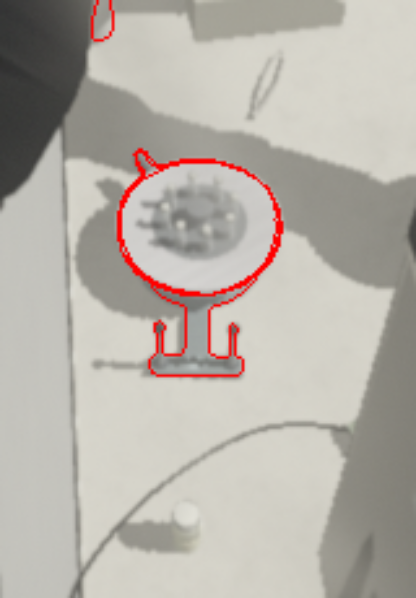

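View pics/side1.png

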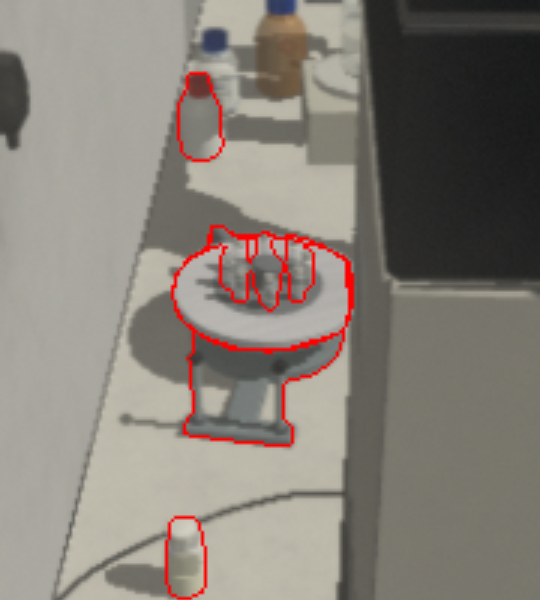

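```bash
python3 - <<'E'
from h import *
from scipy.optimize import least_squares
m=np.load('m_scene_tab_tip.npy')|np.load('m_scene_disc.npy')
Cs,Cd=cam('scene'),cam('side')
ms=cv2.morphologyEx(np.load('m_scene_disc.npy').astype(np.uint8),cv2.MORPH_CLOSE,np.ones((5,5)))
md=cv2.morphologyEx(np.load('m_side_tab_tip.npy').astype(np.uint8),cv2.MORPH_CLOSE,np.ones((15,15)))
th=np.linspace(0,2*np.pi,120)
def circ(x,y,z): return np.c_[x+.085*np.cos(th),y+.085*np.sin(th),0*th+z]
def edge(mm):
    c,_=cv2.findContours(mm,0,1); return max(c,key=len)[:,0].astype(float)
es,ed=edge(ms),edge(md)
posts={'scene':[(260.8,275.4),(290.4,276.2)],'side':[(245,249.3),(273,252.3)]}
from scipy.spatial import cKDTree
ts,td=cKDTree(es),cKDTree(ed)
def f(p,full=False):
    x,y,yaw=p
    a=ts.query(proj(Cs,circ(x,y,.058)))[0]; b=td.query(proj(Cd,circ(x,y,.058)))[0]
    g=np.array([np.cos(yaw),np.sin(yaw)]);n=np.array([-g[1],g[0]])
    # yaw= direction of gate; posts
    P=[np.r_[np.array([x,y])+.137*g+s*.034*n,.080] for s in (1,-1)]
    c=(proj(Cs,P)-posts['scene']).ravel(); d=(proj(Cd,P)-posts['side']).ravel()
    if full: print(a.mean(),b.mean(),c,d)
    return np.r_[a,b,3*c,3*d]
r=least_squares(f,[.44,-.02,1.57],loss='soft_l1');print(r.x,np.degrees(r.x[2]));f(r.x,True)
# flip sign check is automatic via post residual
x,y,yaw=r.x
tip=(200+138/2.6,150+153/2.6)
X=onz(Cs,[tip],.058)[0];print('tab',X,np.hypot(X[0]-x,X[1]-y),np.degrees(np.arctan2(X[1]-y,X[0]-x)-yaw))
print('twz',onz(Cs,[(200+266/2.6,150+85/2.6)],.004),'vial',onz(Cs,[(200+187/2.6,150+548/2.6)],0))
print('wall/bench edge',onz(Cs,[(225,200),(230,330)],0),'instr base',onz(Cs,[(325,375),(337,320)],0))
for n in ['scene','side']:
    im=env.read_camera(n).copy();C=cam(n)
    for u in proj(C,circ(x,y,.058)): im[int(u[1]+.5),int(u[0]+.5)]=(255,0,0)
    save(n+'2',cv2.resize(im[150:380,200:360],None,fx=2.6,fy=2.6))
E
```

```text
[ 0.43869954 -0.02824219  1.55666085] 89.19009690850237
0.7148274489244528 1.4367834388909548 [ 35.52985847  -0.32507575 -22.64388379   1.32912212] [ 34.05834236   0.71948875 -22.99698885  -3.00445111]
tab [ 0.49159567 -0.13100241  0.058     ] 0.11557535860283773 -151.9528194025687
twz [[ 0.3252802  -0.27336791  0.004     ]] vial [[0.48316246 0.27534185 0.        ]]
wall/bench edge [[ 0.57250905 -0.22816668  0.        ]
 [ 0.57334494  0.19210865  0.        ]] instr base [[0.37111658 0.31995475 0.        ]
 [0.31678895 0.1965065  0.        ]]
```

View pics/scene2.png

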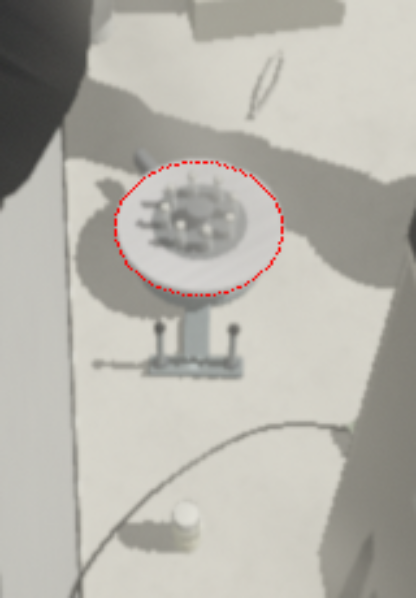

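View pics/side2.png

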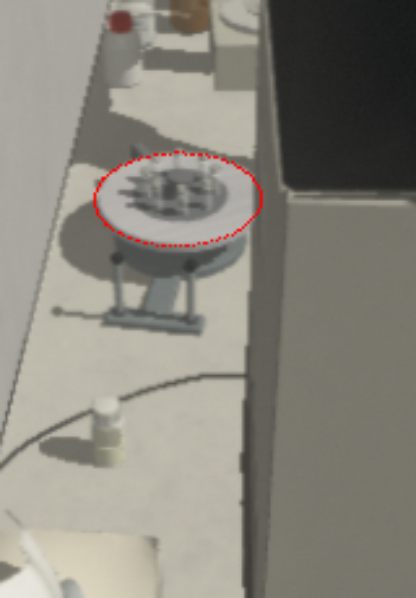

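```bash
python3 - <<'E'
from h import *
Cs,Cd=cam('scene'),cam('side')
q=[(260.8,275.6),(290.2,276.4)]
q2=[(200+117/2.6,150+259/2.6),(200+191/2.6,150+265/2.6)]
for C,u in((Cs,q),(Cd,q2)):
    for z in (.076,.08):
        P=onz(C,u,z);m=P.mean(0)[:2];d=P[0]-P[1]
        print(z,P.round(4),np.hypot(*d[:2]),m, 'gate dir from normal',np.degrees(np.arctan2(d[0],-d[1])), 'from centre',np.degrees(np.arctan2(m[1]+.0282,m[0]-.4387)),np.hypot(m[1]+.0282,m[0]-.4387))
# bottle in both
from itertools import product
p1=proj(Cs,[[.532,-.381,0],[.529,-.377,0]]);print(p1)
E
```

```text
0.076 [[0.4903 0.0987 0.076 ]
 [0.4211 0.1088 0.076 ]] 0.06991838766285527 [0.45570959 0.1037387 ] gate dir from normal 81.71406143845095 from centre 82.65392388213391 0.1330306224120363
0.08 [[0.4904 0.1012 0.08  ]
 [0.4216 0.1112 0.08  ]] 0.06955856162531864 [0.45602016 0.10617309] gate dir from normal 81.714061438451 from centre 82.65529847147299 0.1354847429528162
0.076 [[0.4869 0.1046 0.076 ]
 [0.4196 0.1116 0.076 ]] 0.0676089322117985 [0.45326011 0.10810052] gate dir from normal 84.0181812885877 from centre 83.90258069787699 0.13707599532269152
0.08 [[0.4862 0.1098 0.08  ]
 [0.4195 0.1168 0.08  ]] 0.06712557033561563 [0.45284469 0.11332081] gate dir from normal 84.0181812885877 from centre 84.2923698203905 0.14222592070530363
[[235.87352682 165.66979308]
 [236.83349267 166.40936821]]
```

carry_out(targets=[[[0,-12,0],[0,-8.4,0]],[[0,-12,0],[0,-8.4,0]],[[0,-12,0],[0,-8.4,0]],[[0,-12,0],[0,-8.4,0]],[[0,-12,0],[0,-8.4,0]],[[0,-12,0],[0,-8.4,0]],[[0,-12,0],[0,-8.4,0]],[[0,-12,0],[0,-8.4,0]],[[0,-12,0],[0,-8.4,0]],[[0,-12,0],[0,-8.4,0]]], jaw=0)

```text
time_s: 1.95
tool_pos: [0.1531, -0.6317, 0.3431]
tool_rot: [-90.0, 0.0, 8.0]
force: [-0.1, -0.2, 1.1]
grip_width: 0.0149
```

carry_out(targets=[[[27,0,34],[0,0,0]],[[27,0,34],[0,0,0]],[[27,0,34],[0,0,0]],[[27,0,34],[0,0,0]],[[27,0,34],[0,0,0]],[[27,0,34],[0,0,0]],[[27,0,34],[0,0,0]],[[27,0,34],[0,0,0]],[[27,0,34],[0,0,0]],[[27,0,34],[0,0,0]],[[27,0,34],[0,0,0]],[[27,0,34],[0,0,0]]], jaw=0)

```text
time_s: 3.15
tool_pos: [0.4207, -0.1826, 0.3429]
tool_rot: [-90.1, -0.0, 7.6]
force: [1.6, 0.8, -0.4]
grip_width: 0.0004
```

```bash
python3 - <<'E'
from h import *
o=env.get_obs();print(o['tool_pos'],o['tool_rot'],o['qpos'])
save('w3',env.read_camera('wrist'))
save('s3',env.read_camera('scene'))
E
```

```text
[ 0.4207283  -0.18261956  0.34286533] [-9.00776556e+01 -1.92481575e-02  7.61900246e+00] [ 63.70800584  -7.11526559 -38.89549196  95.88132444  -4.40581601
  89.61054561  32.67328953]
```

View pics/w3.png

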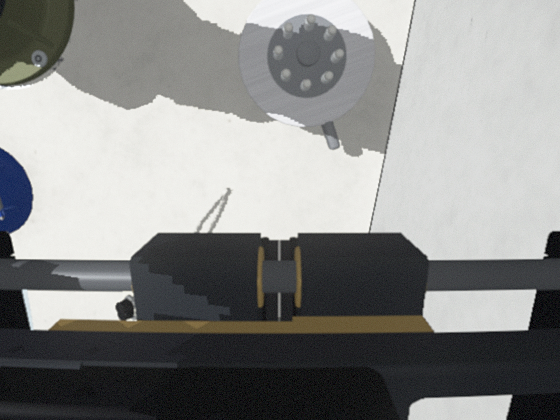

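View pics/s3.png

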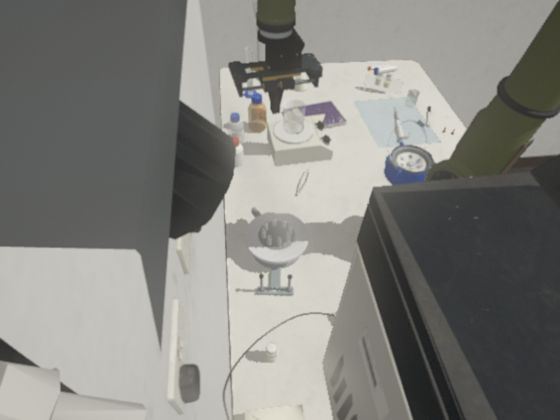

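```bash
python3 - <<'E'
from h import *
o=env.get_obs();C=cam('wrist',o)
P=onz(C,[(239,55),(374,55),(306,127),(334,147),(330,124)],.058);print(P.round(4))
from scipy.optimize import least_squares
r=least_squares(lambda p:np.hypot(*(P[:3,:2]-p).T)-.085,[.44,-.03]);print(r.x,r.fun)
c=r.x
for c in (r.x,np.array([.4385,-.028])):
    d=P[3,:2]-c;print(np.hypot(*d),np.degrees(np.arctan2(d[1],d[0])))
d=P[3]-P[4];print(np.degrees(np.arctan2(d[1],d[0])))
im=env.read_camera('wrist')
th=np.linspace(0,6.28,100)
for u in proj(C,np.c_[.4385+.085*np.cos(th),-.028+.085*np.sin(th),0*th+.058]):
    if 0<=u[0]<559 and 0<=u[1]<419: im[int(u[1]+.5),int(u[0]+.5)]=(255,0,0)
save('w4',cv2.resize(im[:180,180:440],None,fx=3,fy=3))
E
```

```text
[[ 0.353  -0.0371  0.058 ]
 [ 0.5178 -0.0126  0.058 ]
 [ 0.4485 -0.1111  0.058 ]
 [ 0.4886 -0.1309  0.058 ]
 [ 0.4783 -0.1029  0.058 ]]
[ 0.43576854 -0.02714629] [-1.68417327e-03 -1.68394216e-03 -9.52138233e-05]
0.11641291679176154 -62.99602832462851
0.11443035059605945 -64.02053997145443
-69.80243970967344
```

View pics/w4.png

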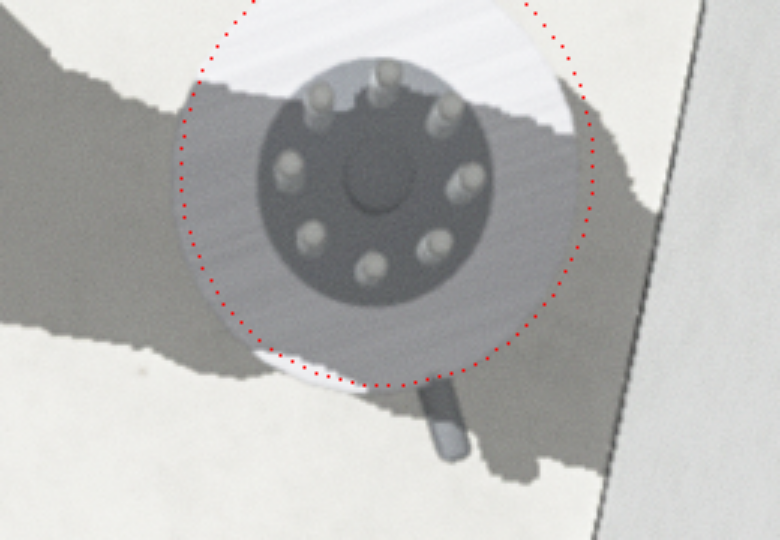

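```bash
python3 - <<'E'
from h import *
o=env.get_obs()
print('wrist',onz(cam('wrist',o),[(372,230),(414,5)],0).round(3))
print('scene',onz(cam('scene'),[(223,200),(232,390),(229,300)],0).round(3))
print('side',onz(cam('side'),[(236,170),(199,356),(212,290)],0).round(3))
for n in('scene','side'):
  K,D,R,t=cam(n);print(n,-R.T@t)
E
```

```text
wrist [[ 0.578 -0.255  0.   ]
 [ 0.572  0.068  0.   ]]
scene [[ 0.579 -0.229  0.   ]
 [ 0.574  0.327  0.   ]
 [ 0.573  0.113  0.   ]]
side [[ 0.579 -0.483  0.   ]
 [ 0.558  0.351  0.   ]
 [ 0.562  0.163  0.   ]]
scene [0.5160561  0.57676951 0.85324656]
side [0.39515372 0.83827483 0.63548916]
```

carry_out(targets=[[[0,10,0],[0,-8.24,0]],[[0,10,0],[0,-8.24,0]],[[0,10,0],[0,-8.24,0]],[[0,10,0],[0,-8.24,0]],[[0,10,0],[0,-8.24,0]],[[0,10,0],[0,-8.24,0]],[[0,10,0],[0,-8.24,0]],[[0,10,0],[0,-8.24,0]],[[0,10,0],[0,-8.24,0]],[[0,10,0],[0,-8.24,0]],[[0,0,0],[0,0,0]]])

```text
time_s: 4.4
tool_pos: [0.4187, -0.1852, 0.2413]
tool_rot: [-89.9, -0.1, 89.9]
force: [0.0, -0.5, -0.1]
grip_width: 0.0003
```

```bash
python3 - <<'E'
from h import *
o=env.get_obs();print(o['tool_pos'],o['tool_rot'],o['qpos'])
im=env.read_camera('wrist');C=cam('wrist',o)
th=np.linspace(0,6.28,100)
for u in proj(C,np.c_[.436+.085*np.cos(th),-.028+.085*np.sin(th),0*th+.058]):
    if 0<=u[0]<559 and 0<=u[1]<419: im[int(u[1]+.5),int(u[0]+.5)]=(255,0,0)
save('w5',im)
E
```

```text
[ 0.41869054 -0.18523064  0.24127519] [-8.98655885e+01 -5.68078321e-02  8.99354361e+01] [ 57.71183264  -5.12341098 -34.64226543 106.15743228  -2.97187149
  78.22284365 113.72678072]
```

View pics/w5.png

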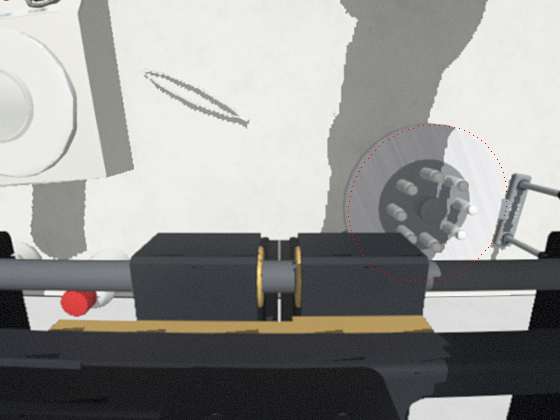

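```bash
python3 - <<'E'
from h import *
o=env.get_obs();C=cam('wrist',o)
P=onz(C,[(524,185),(504,241)],.01);print(P)
m=P.mean(0);print(m,np.degrees(np.arctan2(m[1]+.028,m[0]-.436)),np.hypot(m[1]+.028,m[0]-.436)); d=P[1]-P[0];print(np.hypot(*d[:2]),np.degrees(np.arctan2(d[0],-d[1])))
E
```

```text
[[0.42233056 0.11066623 0.01      ]
 [0.49353533 0.0965534  0.01      ]]
[0.45793295 0.10360982 0.01      ] 80.53853492822145 0.13342487640949877
0.07258988624595375 78.78923828275477
```

carry_out(targets=[[[28,0,-9],[0,0,0]],[[0,40,0],[0,0,0]],[[0,40,0],[0,0,0]],[[0,40,0],[0,0,0]],[[0,40,0],[0,0,0]],[[0,20,0],[0,0,0]],[[0,20,0],[0,0,0]],[[0,0,0],[0,0,0]]])

```text
time_s: 5.25
tool_pos: [0.4273, -0.1562, 0.0408]
tool_rot: [-89.8, -0.1, 89.8]
force: [-0.5, -0.1, -0.4]
grip_width: 0.0005
```

```bash
python3 - <<'E'
from h import *
o=env.get_obs();print(o['tool_pos'],o['tool_rot'],o['force'])
save('s6',cv2.resize(env.read_camera('scene')[150:330,170:380],None,fx=3,fy=3))
E
```

```text
[ 0.42726873 -0.15623282  0.04075399] [-89.77812907  -0.13321523  89.81381184] [-0.49971126 -0.08323752 -0.39842079]
```

View pics/s6.png

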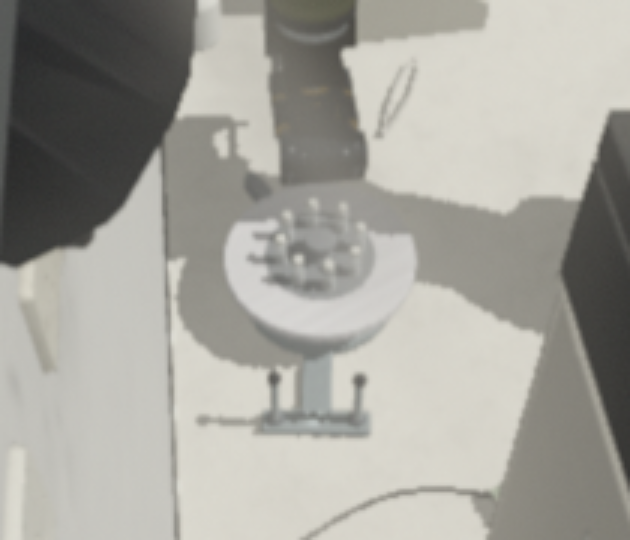

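carry_out(targets=[[[4.5,0,-9],[0,0,0]],[[10,0,-20],[0,0,0]],[[11.5,0,-23],[0,0,0]],[[11.5,0,-23],[0,0,0]],[[0,0,0],[0,0,0]],[[0,-40,0],[0,0,0]]])

```text
time_s: 5.9
tool_pos: [0.5015, -0.1176, 0.08]
tool_rot: [-89.6, -0.2, 90.0]
force: [-0.1, -1.1, 0.3]
grip_width: 0.0002
```

```bash
cat > look.py <<'E'
from h import *
import sys
n=sys.argv[1]
o=env.get_obs();print(o['time_s'],o['tool_pos'],o['force'])
ims=[]
for i in range(2):
    t=env.get_obs()['time_s'];im=env.read_camera('scene');ims.append(cv2.resize(im[180:310,210:350],None,fx=2.8,fy=2.8));print(t)
save(n,np.hstack(ims))
E
python3 look.py f1
```

```text
5.9 [ 0.50152457 -0.11760174  0.0799865 ] [-0.06706666 -1.11778993  0.3051007 ]
5.9
5.95
```

View pics/f1.png

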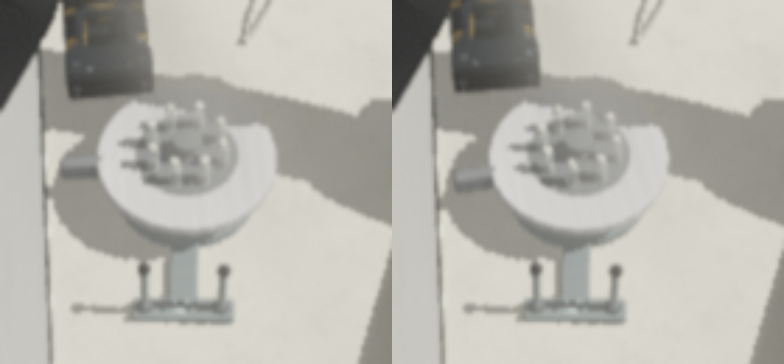

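carry_out(targets=[[[15,0,16],[0,0,0]],[[15.5,0,15.5],[0,0,0]],[[0,6,0],[0,0,0]],[[0,5,0],[0,0,0]]])

```text
time_s: 6.4
tool_pos: [0.4731, -0.0891, 0.072]
tool_rot: [-90.1, 0.1, 90.0]
force: [-0.4, -0.5, 0.5]
grip_width: 0.0004
```

```bash
cat > ang.py <<'E'
from h import *
import sys,pickle,os
c=(.436,-.028); C=cam('scene')
th=np.radians(np.arange(-20,200,1.0))
def strip(im):
    g=im.astype(np.float32).mean(2); out=[]
    for r in (.095,.103,.111):
        u=proj(C,np.c_[c[0]+r*np.cos(th),c[1]+r*np.sin(th),0*th+.058]).astype(np.float32)
        out.append(cv2.remap(g,u[:,0].reshape(1,-1),u[:,1].reshape(1,-1),1)[0])
    return np.mean(out,0)
B=pickle.load(open('b.pkl','rb')) if os.path.exists('b.pkl') else []
n=sys.argv[1];N=int(sys.argv[2])
o=env.get_obs();print(o['tool_pos'],o['force'])
ims=[]
for i in range(N):
    t=env.get_obs()['time_s'];im=env.read_camera('scene');ims.append(im);B.append((t,strip(im)))
pickle.dump(B,open('b.pkl','wb'))
S=np.array([b[1] for b in B]);med=np.median(S,0)
k=np.ones(9)/9
for (t,_),s in zip(B[-N:],S[-N:]):
    d=np.convolve(np.abs(s-med),k,'same');i=d.argmax();print(round(t,3),'ang',np.degrees(th[i]).round(1),'strength',d[i].round(1))
save(n,np.hstack([cv2.resize(im[180:310,210:350],None,fx=2.8,fy=2.8) for im in (ims[0],ims[-1])]))
E
python3 ang.py a1 8
```

```text
[ 0.47307788 -0.08913113  0.07202409] [-0.41135656 -0.45524309  0.4777652 ]
6.4 ang 76.0 strength 18.1
6.45 ang 86.0 strength 12.3
6.5 ang 88.0 strength 20.2
6.55 ang 97.0 strength 35.2
6.6 ang 104.0 strength 48.9
6.65 ang 111.0 strength 57.2
6.7 ang 118.0 strength 58.9
6.75 ang 125.0 strength 59.6
```

View pics/a1.png

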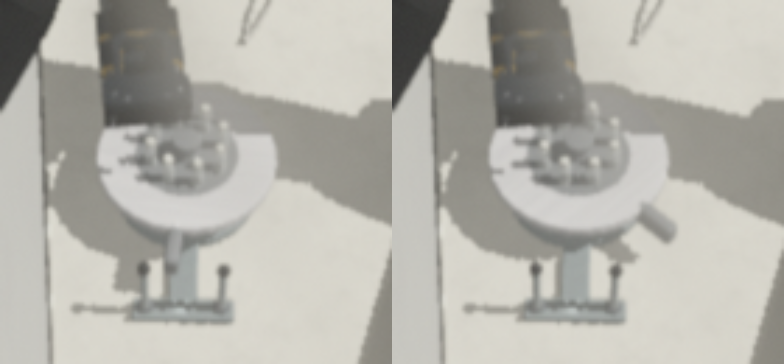

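carry_out(targets=[[[0,4,0],[0,0,0]],[[0,3,0],[0,0,0]],[[0,0,0],[0,0,0]],[[0,0,0],[0,0,0]],[[0,0,0],[0,0,0]],[[0,0,0],[0,0,0]],[[0,0,0],[0,0,0]],[[0,0,0],[0,0,0]],[[0,0,0],[0,0,0]],[[0,0,0],[0,0,0]],[[0,0,0],[0,0,0]],[[0,0,0],[0,0,0]]])

```text
time_s: 8.0
tool_pos: [0.4725, -0.0883, 0.0645]
tool_rot: [-90.0, 0.0, 90.0]
force: [0.8, -0.7, 0.8]
grip_width: 0.0007
```

carry_out(targets=[[[0,0,0],[0,0,0]],[[0,0,0],[0,0,0]],[[0,0,0],[0,0,0]],[[0,0,0],[0,0,0]],[[0,0,0],[0,0,0]],[[0,0,0],[0,0,0]],[[0,0,0],[0,0,0]],[[0,0,0],[0,0,0]],[[0,0,0],[0,0,0]],[[0,0,0],[0,0,0]]])

```text
time_s: 9.0
tool_pos: [0.4725, -0.0884, 0.0645]
tool_rot: [-90.0, 0.0, 90.0]
force: [-0.3, -0.0, -0.4]
grip_width: 0.0003
```

```bash
python3 ang.py a2 16
```

```text
[ 0.47252934 -0.08835167  0.06453003] [-0.30522144 -0.01011955 -0.35968844]
9.0 ang 59.0 strength 15.8
9.05 ang 65.0 strength 17.1
9.1 ang 70.0 strength 15.5
9.15 ang 75.0 strength 17.3
9.2 ang 80.0 strength 12.7
9.25 ang 85.0 strength 7.3
9.3 ang 90.0 strength 30.7
9.35 ang 95.0 strength 38.7
9.4 ang 100.0 strength 47.0
9.45 ang 106.0 strength 53.0
9.5 ang 111.0 strength 56.6
9.55 ang 116.0 strength 58.6
9.6 ang 121.0 strength 58.0
9.65 ang 126.0 strength 59.3
9.7 ang 131.0 strength 59.9
9.75 ang 136.0 strength 63.4
```

View pics/a2.png

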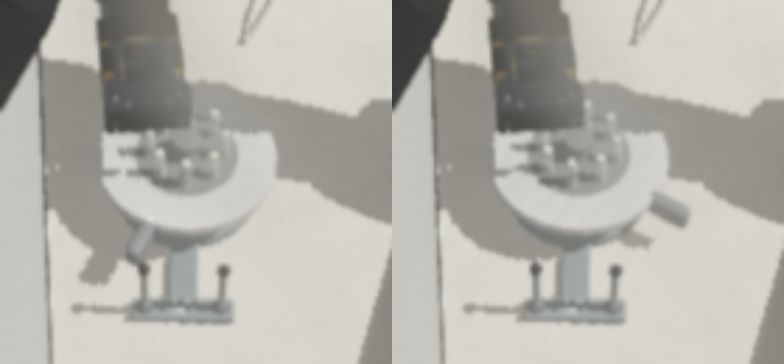

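carry_out(targets=[[[0,0,0],[0,0,0]],[[0,0,0],[0,0,0]],[[0,0,0],[0,0,0]],[[0,0,0],[0,0,0]],[[0,0,0],[0,0,0]],[[0,0,0],[0,0,0]],[[0,0,0],[0,0,0]],[[0,0,0],[0,0,0]],[[0,0,0],[0,0,0]],[[0,0,0],[0,0,0]],[[0,0,0],[0,0,0]],[[0,0,0],[0,0,0]]])

```text
time_s: 11.0
tool_pos: [0.4725, -0.0883, 0.0645]
tool_rot: [-90.0, 0.0, 90.0]
force: [0.3, 0.7, 0.0]
grip_width: 0.0006
```

carry_out(targets=[[[0,0,0],[0,0,0]],[[0,0,0],[0,0,0]],[[0,0,0],[0,0,0]],[[0,0,0],[0,0,0]],[[0,0,0],[0,0,0]],[[0,0,0],[0,0,0]],[[0,0,0],[0,0,0]],[[0,0,0],[0,0,0]],[[0,0,0],[0,0,0]],[[0,0,0],[0,0,0]],[[0,0,0],[0,0,0]],[[0,0,0],[0,0,0]]])

```text
time_s: 12.2
tool_pos: [0.4725, -0.0884, 0.0645]
tool_rot: [-90.0, 0.0, 90.0]
force: [0.5, 0.5, 0.3]
grip_width: 0.0004
```

carry_out(targets=[[[0,0,0],[0,0,0]],[[0,0,0],[0,0,0]],[[0,0,0],[0,0,0]],[[0,0,0],[0,0,0]],[[0,0,0],[0,0,0]],[[0,0,0],[0,0,0]]])

```text
time_s: 12.8
tool_pos: [0.4726, -0.0884, 0.0646]
tool_rot: [-90.0, 0.0, 90.0]
force: [0.2, -0.2, -0.4]
grip_width: 0.0001
```

```bash
python3 ang.py a3 4
```

```text
[ 0.47256081 -0.08835292  0.06455758] [ 0.15323143 -0.15686993 -0.35920017]
12.8 ang 42.0 strength 10.9
12.85 ang 45.0 strength 10.0
12.9 ang 46.0 strength 10.9
12.95 ang 50.0 strength 12.6
```

View pics/a3.png

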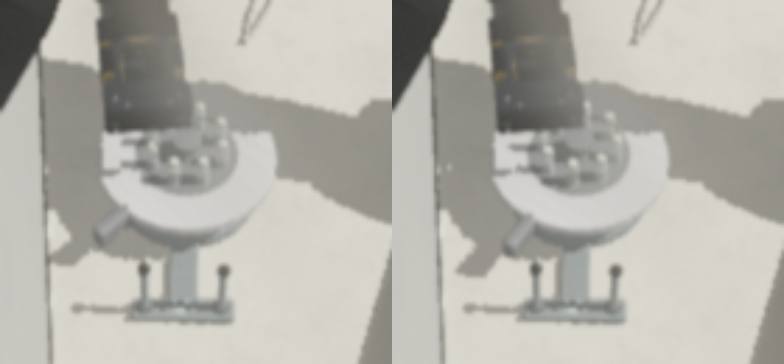

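carry_out(targets=[[[0,0,0],[0,0,0]],[[0,0,0],[0,0,0]]])

```text
time_s: 13.2
tool_pos: [0.4725, -0.0883, 0.0645]
tool_rot: [-90.0, 0.0, 90.0]
force: [0.6, -0.2, 1.1]
grip_width: 0.0006
```

```bash
python3 ang.py a4 1
```

```text
[ 0.47252013 -0.0883425   0.0645095 ] [ 0.63531592 -0.24629911  1.08619783]
13.2 ang 69.0 strength 16.5
```

View pics/a4.png

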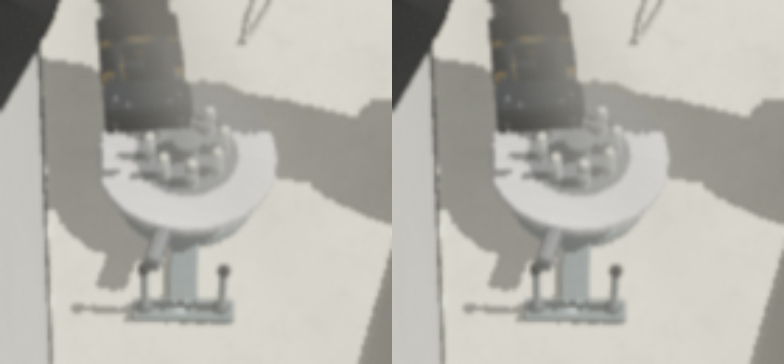

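carry_out(targets=[[[0,10,0],[0,0,0]],[[0,2,0],[0,0,0]]])

```text
time_s: 13.45
tool_pos: [0.4777, -0.0865, 0.0581]
tool_rot: [-90.4, 0.0, 90.1]
force: [-10.5, 6.9, 51.4]
grip_width: 0.0003
```

```bash
python3 ang.py a5 4
```

```text
[ 0.47773427 -0.08648122  0.05806111] [-10.4642856    6.85313744  51.41790753]
13.45 ang 79.0 strength 13.6
13.5 ang 79.0 strength 13.4
13.55 ang 79.0 strength 13.7
13.6 ang 79.0 strength 13.8
```

View pics/a5.png

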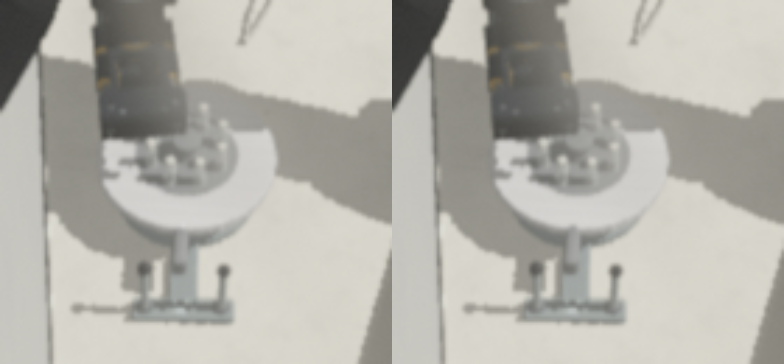

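```bash
python3 - <<'E'
from h import *
a=env.read_camera('scene');b=env.read_camera('side');o=env.get_obs();print(o['time_s'],o['force'],o['tool_pos'])
X=onz(cam('scene'),[(210+178/2.8,180+270/2.8)],.056)[0];print(X)
im=np.hstack([cv2.resize(a[220:300,240:310],None,fx=5.5,fy=6)[:480],cv2.resize(b[215:295,225:295],None,fx=5.5,fy=6)[:480]])
save('end',im)
for g in(80.5,82,84):
    G=np.array([.436+.12*np.cos(np.radians(g)),-.028+.12*np.sin(np.radians(g))]);print(g,G,np.hypot(*(X[:2]-G)))
E
```

```text
13.75 [-6.5855551   7.06864116 38.76680698] [ 0.47763201 -0.08666558  0.05815144]
[0.45895874 0.09223455 0.056     ]
80.5 [0.45580571 0.09035427] 0.003671108409705051
82 [0.45270077 0.09083217] 0.006413180233136975
84 [0.44854342 0.09134263] 0.010453448967153625
```

View pics/end.png

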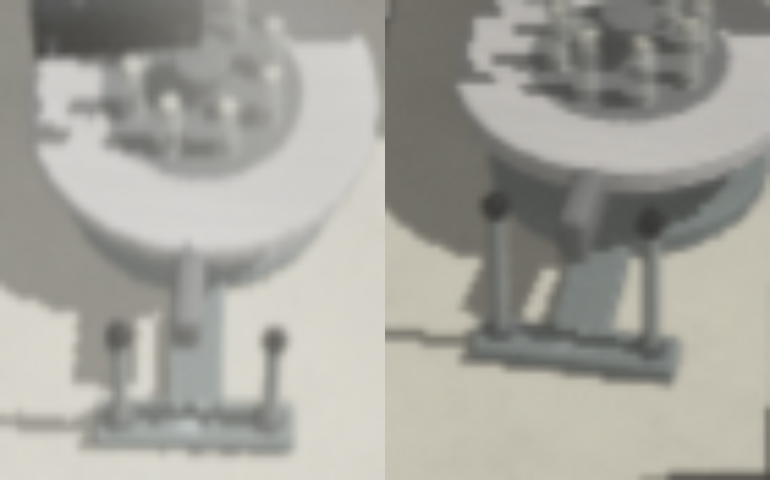

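carry_out(targets=[[[0,0,0],[0,0,0]],[[0,0,0],[0,0,0]],[[0,0,0],[0,0,0]],[[0,0,0],[0,0,0]],[[0,0,0],[0,0,0]]])

```text
time_s: 14.25
tool_pos: [0.4776, -0.0866, 0.0582]
tool_rot: [-90.5, 0.1, 90.1]
force: [-7.0, 5.6, 38.1]
grip_width: 0.0005
```

```bash
python3 ang.py a6 2
```

```text
[ 0.47762824 -0.08662971  0.05815849] [-7.02072374  5.64979219 38.06100798]
14.25 ang 79.0 strength 13.7
14.3 ang 79.0 strength 13.7
```

The press has settled at about 38 N and the tab isn't moving, so I'm handing in.

```bash
python3 -c "
from cell import env
print(env.sign_off()); o=env.get_obs(); print(o['time_s'],o['force'])"
```

```text
the job is handed in; nothing more can be done
None
the job is handed in; nothing more can be done
```

The carousel is parked with its tab in the loading gate and the fingertips still pressing the disc. I handed the job in at about 14.4 s; no verdict was reported.

- **Flick:** The shut fingertips flicked the tab anticlockwise to about 2.4 rad/s. The tab then passed the gate untouched twice, at about 6.4 s and 9.2 s, the second time at about 1.8 rad/s.
- **Catch:** On the third pass, at about 1.15 rad/s, I pressed the clear rim and the disc stopped at once.
- **Last checks:** The tab held at a world bearing of 79° over repeated pictures, with no movement. Its tip was about 4–10 mm from mid-gap, depending on the gate estimate, where the limit is 28 mm.
- **Where measurements disagreed:** My gate-bearing measurements ranged from 79° to 84°; I worked with about 82°. Camera estimates of the axis differed by about 3 mm.
- **Press force:** It peaked at about 51 N and settled at about 38 N. The 40 N limit covers the arm and gripper body. I read the fingertips as exempt but could not confirm that. The 120 N wrist limit was not approached.
- **Loose items:** I never went near the bottle, vial or tweezers, but I did not re-measure them at the end.

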